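# Reset the tripped fume extractor and switch it back on

### The arm

A 6-joint arm with a two-finger parallel gripper is mounted at the origin on the work surface. World frame = base frame: x ahead of the robot, y to its left, z up, the work surface at z = 0. Lengths are in m, angles in rad, forces in N, time in s.
With the tool pointing down it reaches from about 0.35 to 0.975 m from the base axis. Payload 7.1 kg.
Tool frame: the origin (TCP) lies midway between the tips of the shut fingers; the grasp point (between the pads) lies 19 mm behind it; z points along the fingers, y is the line along which they close (so a half turn about z gives the same grasp; the last joint's range is limited). The gripper opens to 88 mm and grips with 3 to 60 N. Pads are 20 mm wide; open, the fingers measure 115 mm over their backs; the gripper's body (75 mm by 178 mm) begins 61 mm behind the grasp point.
Start: joints at [-1.209, 0.423, 1.63, -0, 1.089, -0.019], TCP at [0.232, -0.58, 0.223] pointing down, gripper open.
Joint ranges: [-3, 3], [-0.9, 2.11], [0.09, 2.58], [-1.31, 4.45], [0.11, 2.69], [-2.54, 2.54]. Speed limits (rad/s): [2.39, 2.39, 3.01, 3.14, 3.14, 3.14].

### API

Orientations are given as a unit quaternion [w, x, y, z].
In Python, from station import manip gives the robot as it stands. The module is installed in compiled form; this text tells all that it offers.
- The arm moves only by the tool jog_arm, never from a script. Its argument "moves" is a list that holds one entry, the list of rows, each a list of 5 numbers: the shift along the tool's x, y, z in mm, then the turn about the tool's z in rad, then the opening, from -1 (shut) to 1 (fully open), so that 0 is half open. A call has exactly 5 rows; each row shifts and turns the commanded pose from where the row before left it, along the tool's axes as they then stand; what a row does not reach is not made up. A row lasts 1/8 s, in which the tool goes at most 62.5 mm and 10.7 degrees, less where a joint would pass 70% of its speed; a pose out of reach is approached as far as the arm can. A call is refused whole if a number of a shift passes 62.5 or a number of a turn 0.188, either way. A call with a gripper value outside its range is refused whole. The fingers move at their own pace and stop on an object; "grip_force" is the grip in N (left out, the last holds). Time passes only in rows, so rows that do not move let the fingers close, or fill a call up. It gives the time, the measured TCP pose, the force, the opening and the grip force at its end, in the units of the state.
- manip.read_state(): the state, without advancing time (a new reading comes with each control period).
- manip.camera(name): name is "scene" or "side" or "wrist"; returns a dict with "frame" (400x640x3 uint8, red, green, blue), "K" (3x3 intrinsics, pixels), "world_to_cam" (4x4, takes a point from world to camera coordinates); the wrist camera has in their place "T_tool_cam" (4x4, takes a point from camera to tool coordinates, whose origin is the TCP and whose axes are the flange's). Camera axes: x right, y up, looking along -z (the intrinsics and any distortion apply to the point x, -y, -z); pixel columns grow to the right and rows downward; lengths in m; the calibration is good to about 2 mm. A picture is of the moment at which its call begins: read the wrist's pose just before it. There is no depth.
- manip.close_job(): hands the job in; it is judged then, once.
Trained networks look in the newest picture that a camera, given by its name, has taken for a name from the list of things; names that differ only in an ending like _2 or _b are one class to them, and where a whole thing is asked for, a point or a joint stands for the part that bears it (a point fixed in the world has none). Each returns a list of dicts, best first, with "score" (0 to 1); they miss things now and then, are a little off and sometimes report something else, mostly with a low value. They report only what shows in the picture. A call takes as long as a camera call.
- manip.find_in(camera, query): "xyz" ([x, y, z] in m, in world coordinates, good to about 4 mm: the middle of the surface that is visible of it).
- manip.tip_of(camera, query): "xyz" ([x, y, z] in m, in world coordinates, good to about 4 mm: a listed point, or the origin of a listed thing).
The state is a dict: "time_s": time; "q": joint angles; "qd": joint speeds; "joint_torque": joint torques, N m; "tcp_pos": TCP position; "tcp_rot": TCP orientation; "wrist_force": force on the tool from outside, world axes, zero at the start; "ft_torque": the same for the moment, N m; "finger_gap": opening from 0.0 (shut) to 1.0 (fully open); "grip_force": force on a finger pad.
Only numpy, scipy, OpenCV 4.12 (cv2) and the standard library are available. Lean on these libraries where they do the work, as an engineer would, in place of code of your own. Each camera call takes 0.05 s, during which the arm holds its last target. There are 200 camera calls.

### The job

The welding booth's fume extractor has tripped. On the radio handset lying on the bench, reach a fingertip into the square well and press the key sunk in it right down, keep it down for at least one second and let it come up again; then push the lever on the switch box all the way over to its other stop and let go. Leave the key in the round well unpressed, and leave the handset and everything else lying where it is: nothing is to be picked up, tipped or pushed about.

Things in the scene. Friction and masses are not known exactly. Their poses are not given: they have to be found in the camera images.
- square_well (a point): Middle of the top face of the square key at rest (bare aluminium, 26 x 26 mm), in the square well 45 mm along +x from the handset's middle; fixed to the handset, axes as the handset's. 26 mm above the bench. The well is 40 x 40 mm with sides parallel to the handset's x and y; its rim is 22 mm above this point, 48 mm above the bench; its floor is 10 mm below this point.
- round_well (a point): The same for the round well, which is to be left alone: middle of the top face of its round key (26 mm across) at rest, 45 mm along -x from the handset's middle; well 42 mm across and 32 mm deep. Axes as the handset's.
- handset: Loose grey plastic block, 170 mm long (x), 72 mm wide (y), 48 mm high, about 0.7 kg, lying flat at any yaw with two wells open upward, a square and a round one; origin at the centre of its underside, x along its length towards the square well, z up.
- square_key (a joint): Travel of the square key, m: 0 up at rest, 0.005 pressed right down. Spring return: 1.5 N to start it, 4.5 N at the bottom, where it meets a hard stop.
- round_key (a joint): Travel of the round key, m: 0 up; to stay up. Same spring.
- switch_box: Grey box bolted to the bench, 130 mm (x) by 110 mm (y) by 60 mm high; origin at the centre of its underside, z up. On top, a 70 x 50 mm block 25 mm high with a hinge barrel (top 95 mm above the bench) carries the lever. Pivot: an axis along the box's y, on its z axis, 82 mm above the bench. The lever starts leaning to the box's -x, roughly the robot's side; push it to +x.
- lever_tip (a point): Centre of the lever's black ball (26 mm across), which moves with the lever; the lever is a round steel rod 10 mm thick and the ball's centre is 80 mm from the pivot. Axes turn with the lever.
- lever (a joint): Lever angle, rad: 0 leaning 0.5 rad from upright to the box's -x, 0.5 upright, 1.0 leaning 0.5 rad to the box's +x, at the other stop. It starts within 0.2 of the first stop, stays where it is left and takes about 1 N at the ball to move.
- coupling: Loose bystander: dark steel pipe coupling, ring 60 mm across, 45 mm high; origin at the centre of its underside.
- coupon: Loose bystander: dark steel plate 100 x 50 x 8 mm, lying flat; origin at the centre of its underside.
- firebrick: Loose bystander: reddish brick block 64 x 64 x 32 mm; origin at the centre of its underside.
- paste_tin: Loose bystander: closed tin 70 mm across, 70 mm high; origin at the centre of its underside.
- hammer: Loose bystander: hammer 260 mm long lying along its x, 26 mm thick, head 60 mm wide at the +x end; origin at bench height under its middle.
- wire_brush: Loose bystander: wire brush 200 mm long lying along its x; origin at bench height under its middle.
- pipe_offcut: Loose bystander: steel bar offcut 48 mm across, standing 80 mm high; origin at the centre of its underside.

How it is judged:
On the way, in this order (a step that is already met when the one before it is completed fails the run):
1. the square key is pressed right down by the fingers and kept down for a second (value of joint square_key above 0.004 m and contact force between the fingers and handset above 0.5 N), for 0.9 s.
2. the square key is let up again, the lever not yet over (value of joint square_key below 0.0015 m and value of joint lever below 0.7 rad), for 0.1 s.
3. the lever is pushed over to its other stop (value of joint lever above 0.88 rad), for 0.2 s.
At the end, for the whole second after the job is handed in: The lever is within 0.12 rad of its other stop, both keys are up (within 1.5 mm), the handset lies flat and still within 20 mm of where it was, and each bystander is within 20 mm of where it was (value of joint lever above 0.88 rad and value of joint each of square_key, round_key below 0.0015 m and distance of each of handset, coupling, coupon, firebrick, paste_tin, hammer, wire_brush, pipe_offcut from where it was at the start of the episode below 0.02 m and angle between handset's own z axis and vertical below 0.1 rad and linear speed of handset below 0.02 m/s); the robot touches nothing.
It fails at once if the key in the round well is pressed (more than 2.5 mm) (value of joint round_key above 0.0025 m).
It fails at once if the handset is lifted by more than 10 mm, tipped by more than 0.2 rad or shifted by more than 25 mm (height (world z) of handset above 0.01 m or angle between handset's own z axis and vertical above 0.2 rad or distance of handset from where it was at the start of the episode above 0.025 m).
It fails at once if a bystander is picked up, knocked over or shifted by more than 25 mm (distance of any of coupling, coupon, firebrick, paste_tin, hammer, wire_brush, pipe_offcut from where it was at the start of the episode above 0.025 m).
It also fails if it takes over 45 s, if anything falls off the work surface, if the arm or the gripper's body presses on something with over 40 N, if the wrist force passes 120 N, or if a joint passes its speed limit or range.

## Working session

There is one attempt and no reset: what is moved stays moved. The work goes in short steps, Python scripts to look and compute and a tool call to move; the robot and the scene stay as the last step left them, time stands still between calls to the robot, and variables do not carry over. Pictures are saved under pics/ and viewed, at most 10 in all, crops included, and the job is handed in when it is done.

Besides the shell and the picture viewer there is one more tool, called as name(argument=value, ...), one argument or row to a line, values as JSON. jog_arm: Moves the arm, as the interface text tells. Its arguments: {"type":"object","properties":{"moves":{"type":"array"},"grip_force":{"type":"number"}},"required":["moves"]}

```bash
mkdir -p pics
cat > h.py <<'E'
from station import manip
import cv2, numpy as np
def snap(cam,fn):
    s=manip.read_state(); c=manip.camera(cam)
    cv2.imwrite('pics/'+fn,c['frame'][:,:,::-1]); return s,c
def proj(c,p):
    pc=(c['world_to_cam']@np.r_[p,1])[:3]; u=c['K']@(pc*[1,-1,-1]); return (u[:2]/u[2]).round(0)
E
python3 - <<'E'
from h import *
s,_=snap('scene','s1.png'); snap('side','d1.png')
print(s['time_s'],s['tcp_pos'],s['tcp_rot'],s['finger_gap'])
for cam in('scene','side'):
  for q in ['square_well','round_well','handset','switch_box','lever_tip','coupling','coupon','firebrick','paste_tin','hammer','wire_brush','pipe_offcut']:
    print(cam,q,[(np.round(d['xyz'],3).tolist(),round(d['score'],2)) for d in manip.tip_of(cam,q)[:2]])
print(manip.read_state()['time_s'])
E
```

```text
0.0 [ 0.23214606 -0.57970782  0.22191994] [-7.31237552e-04  9.81924922e-01  1.89269378e-01 -1.21630141e-04] 1.0023051679747996
scene square_well [([0.466, 0.155, 0.03], 0.71)]
scene round_well [([0.507, -0.422, -0.0], 0.71), ([0.54, 0.207, 0.024], 0.59)]
scene handset [([0.505, 0.179, -0.001], 0.81)]
scene switch_box [([0.584, -0.171, -0.001], 0.66)]
scene lever_tip [([0.553, -0.181, 0.155], 0.57), ([0.761, 0.148, -0.0], 0.31)]
scene coupling [([0.568, 0.009, -0.0], 0.67)]
scene coupon [([0.437, -0.002, -0.001], 0.83)]
scene firebrick [([0.674, 0.0, 0.0], 0.6)]
scene paste_tin [([0.763, 0.148, -0.002], 0.93)]
scene hammer [([0.777, -0.079, -0.0], 0.64)]
scene wire_brush [([0.494, 0.424, 0.001], 0.71)]
scene pipe_offcut [([0.504, -0.424, 0.001], 0.62), ([0.438, -0.004, -0.001], 0.47)]
side square_well [([0.471, 0.153, 0.023], 0.78)]
side round_well [([0.543, 0.203, 0.023], 0.89)]
side handset [([0.503, 0.181, -0.003], 0.85), ([0.671, -0.003, -0.002], 0.57)]
side switch_box [([0.585, -0.168, 0.001], 0.66)]
side lever_tip [([0.552, -0.183, 0.154], 0.47)]
side coupling [([0.571, 0.001, -0.002], 0.82)]
side coupon [([0.446, -0.002, -0.002], 0.91), ([0.467, 0.155, 0.019], 0.73)]
side firebrick [([0.672, -0.005, -0.001], 0.81)]
side paste_tin [([0.762, 0.151, 0.001], 0.59)]
side hammer [([0.78, -0.087, 0.002], 0.79)]
side wire_brush [([0.498, 0.424, -0.002], 0.75), ([0.669, -0.002, -0.002], 0.22)]
side pipe_offcut [([0.503, -0.428, -0.003], 0.76), ([0.446, -0.004, -0.0], 0.71)]
1.3
```

View pics/s1.png

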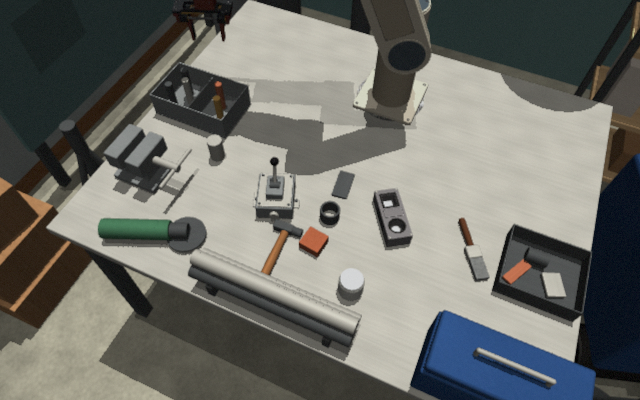

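View pics/d1.png

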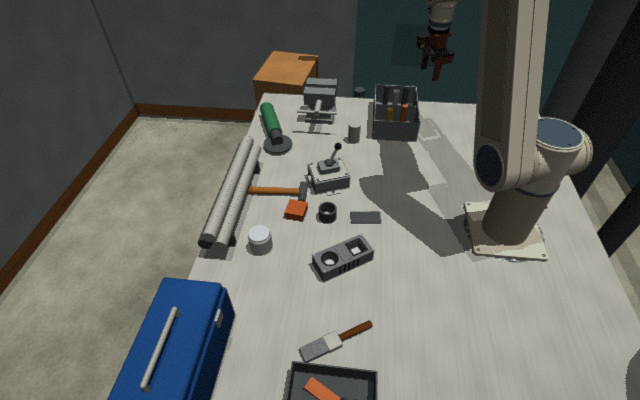

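The scene view shows the handset with its square well at about (389,203) and its round well at (397,226). The lever leans towards the robot at (275,160). Both views agree with the networks' positions, so I'm moving over now.

jog_arm(
  moves=[
    [[33, -40, 0, 0, -1], [33, -40, 0, 0, -1], [33, -40, 0, 0, -1], [33, -40, 0, 0, -1], [33, -40, 0, 0, -1]],
  ],
)

```text
time_s: 1.92
tcp_pos: [0.3115, -0.3318, 0.2229]
tcp_rot: [0.0, 0.982, 0.189, 0.0]
wrist_force: [1.1, -0.1, 0.2]
finger_gap: 0.476
grip_force: 0.0
```

jog_arm(
  moves=[
    [[33, -40, 0, 0, -1], [33, -40, 0, 0, -1], [33, -40, 0, 0, -1], [33, -40, 0, 0, -1], [33, -40, 0, 0, -1]],
  ],
)

```text
time_s: 2.55
tcp_pos: [0.3905, -0.0847, 0.223]
tcp_rot: [0.0, 0.982, 0.189, 0.001]
wrist_force: [0.2, -0.7, -0.5]
finger_gap: -0.002
grip_force: 0.0
```

jog_arm(
  moves=[
    [[33, -40, 0, 0, -1], [33, -40, 0, 0, -1], [33, -40, 0, 0, -1], [33, -40, 0, -0.11, -1], [20, -20, 0, -0.11, -1]],
  ],
)

```text
time_s: 3.18
tcp_pos: [0.462, 0.1408, 0.2229]
tcp_rot: [-0.0, 0.954, 0.299, 0.0]
wrist_force: [0.2, -0.2, -0.4]
finger_gap: 0.004
grip_force: 0.0
```

```bash
cat >> h.py <<'E'
from scipy.spatial.transform import Rotation as R
def Rt(s): w,x,y,z=s['tcp_rot']; return R.from_quat([x,y,z,w]).as_matrix()
def wproj(s,c,p):
    T=c['T_tool_cam']; pt=Rt(s).T@(np.array(p)-s['tcp_pos']); pc=T[:3,:3].T@(pt-T[:3,3]); u=c['K']@(pc*[1,-1,-1]); return (u[:2]/u[2]).round(0)
def wray(s,c,uv,z):
    T=c['T_tool_cam']; d=np.linalg.inv(c['K'])@[uv[0],uv[1],1]; d=d*[1,-1,-1]
    o=Rt(s)@T[:3,3]+s['tcp_pos']; d=Rt(s)@T[:3,:3]@d; return o+d*(z-o[2])/d[2]
E
python3 - <<'E'
from h import *
s,c=snap('wrist','w1.png'); print(s['time_s'],s['tcp_pos'],Rt(s).round(3).tolist(),s['finger_gap'],s['wrist_force'])
print(wproj(s,c,[.4685,.154,.026]),wproj(s,c,[.5415,.205,.026]),wproj(s,c,s['tcp_pos']))
for q in ['square_well','round_well','handset']: print(q,[(np.round(d['xyz'],4).tolist(),round(d['score'],2)) for d in manip.tip_of('wrist',q)[:2]])
E
```

```text
3.175 [0.46195848 0.14081166 0.22287172] [[0.822, 0.57, 0.001], [0.57, -0.822, 0.0], [0.001, 0.0, -1.0]] 0.004465631359048663 [ 0.20378177 -0.19590318 -0.36981234]
[320. 168.] [319.  85.] [326. 251.]
square_well [([0.465, 0.1521, 0.0258], 0.73)]
round_well [([0.5395, 0.2014, 0.0208], 0.91)]
handset [([0.5037, 0.1785, -0.0001], 0.83)]
```

View pics/w1.png

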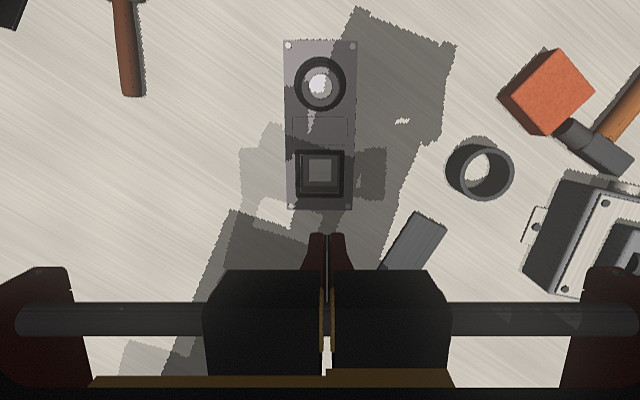

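The wrist view shows the square key at about (320,171) and the square well's rim from (296,149) to (344,198). The handset's edges run vertically in the picture, so the yaw already matches.

Run:
```python
from h import *
s,c=snap('wrist','w2.png')
r=Rt(s)
for uv,z in [((320,171),.026),((320,173.5),.048),((296,149),.048),((344,198),.048)]:
  p=wray(s,c,uv,z); print(uv,p.round(4),(r.T@(p-s['tcp_pos'])*1000).round(1))
im=c['frame'][120:280,240:400,::-1]; cv2.imwrite('pics/w2c.png',cv2.resize(im,None,fx=3.5,fy=3.5,interpolation=cv2.INTER_NEAREST))
```

```text
(320, 171) [0.4647 0.1497 0.026 ] [  9.6  -7.2 196.5]
(320, 173.5) [0.4659 0.15   0.048 ] [ 10.8  -6.8 174.5]
(296, 149) [0.4732 0.1852 0.048 ] [ 36.6 -31.7 174.5]
(344, 198) [0.4583 0.1134 0.048 ] [-16.2  19.2 174.5]
```

View pics/w2c.png

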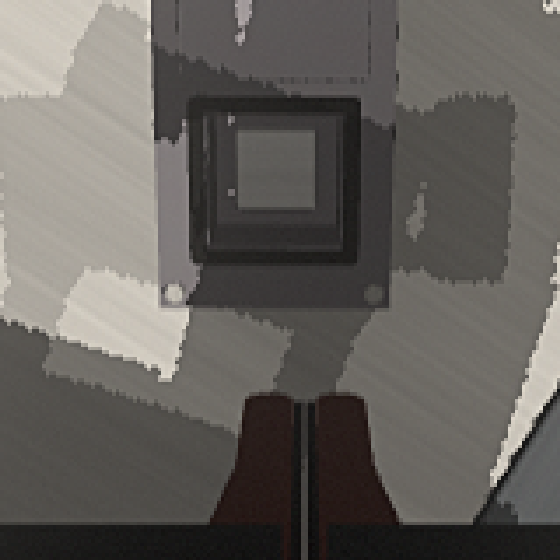

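jog_arm(
  moves=[
    [[12.5, -8, 20, 0, -1], [0, 0, 45, 0, -1], [0, 0, 45, 0, -1], [0, 0, 35, 0, -1], [0, 0, 15, 0, -1]],
  ],
)

```text
time_s: 4.05
tcp_pos: [0.4659, 0.1506, 0.0612]
tcp_rot: [0.0, 0.956, 0.295, -0.002]
wrist_force: [0.3, -1.1, 0.2]
finger_gap: 0.006
grip_force: 0.0
```

Run:
```python
from h import *
s,c=snap('wrist','w3.png'); print(s['time_s'],s['tcp_pos'],s['wrist_force'])
im=c['frame'][100:300,220:420,::-1]; cv2.imwrite('pics/w3c.png',cv2.resize(im,None,fx=3,fy=3,interpolation=cv2.INTER_NEAREST))
print(wproj(s,c,s['tcp_pos']))
```

```text
4.05 [0.46588835 0.15057136 0.06124022] [ 0.33212897 -1.06225829  0.1986207 ]
[326. 251.]
```

View pics/w3c.png

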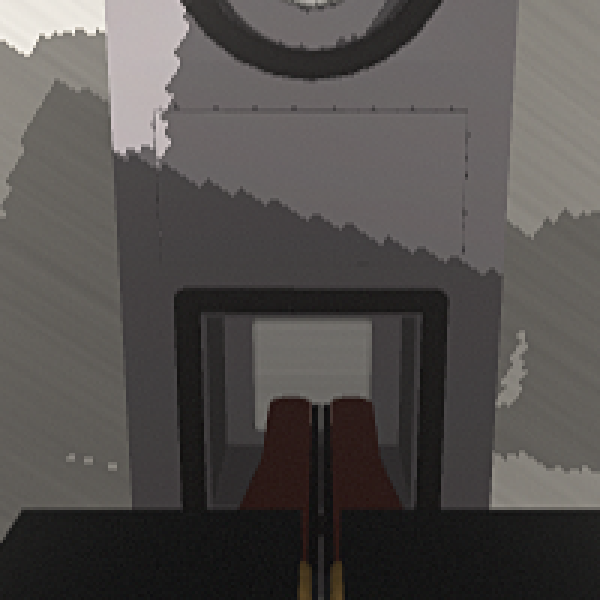

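The shut fingertips are already over the well: the fingers' centre is at crop x≈320, and the rim's inner edges are at 203 and 422 with its far edge at y≈312. A small correction is needed.

Run:
```python
from h import *
s=manip.read_state();c=manip.camera('wrist');r=Rt(s)
for (a,b),z in [((203,312),.048),((422,312),.048),((253,318),.026),((372,318),.026)]:
  p=wray(s,c,(220+a/3,100+b/3),z); print((r.T@(p-s['tcp_pos'])*1000).round(1),p.round(4))
print(s['tcp_pos'],s['qd'].round(3) if hasattr(s['qd'],'round') else s['qd'])
```

```text
[ 23.  -21.9  12.5] [0.4723 0.1818 0.048 ]
[23.1 19.4 12.4] [0.4956 0.1476 0.048 ]
[ 15.4 -14.1  34.5] [0.4704 0.171  0.026 ]
[15.5 11.3 34.5] [0.4847 0.1501 0.026 ]
[0.46566538 0.15070249 0.06054579] [ 0.007 -0.044 -0.01   0.     0.058 -0.002]
```

jog_arm(
  moves=[
    [[2.8, -1.4, 0, 0, -1], [0, 0, 12, 0, -1], [0, 0, 12, 0, -1], [0, 0, 10, 0, -1], [0, 0, 0, 0, -1]],
  ],
)

```text
time_s: 4.78
tcp_pos: [0.4678, 0.1546, 0.0276]
tcp_rot: [-0.0, 0.955, 0.296, -0.001]
wrist_force: [0.1, 0.6, -0.4]
finger_gap: 0.006
grip_force: 0.0
```

jog_arm(
  moves=[
    [[0, 0, 3, 0, -1], [0, 0, 2, 0, -1], [0, 0, 2, 0, -1], [0, 0, 1, 0, -1], [0, 0, 0, 0, -1]],
  ],
)

```text
time_s: 5.4
tcp_pos: [0.4687, 0.1549, 0.0212]
tcp_rot: [-0.0, 0.955, 0.296, 0.0]
wrist_force: [-2.9, -0.1, 9.7]
finger_gap: 0.004
grip_force: 4.8
```

jog_arm(
  moves=[
    [[0, 0, 0.5, 0, -1], [0, 0, 0, 0, -1], [0, 0, 0, 0, -1], [0, 0, 0, 0, -1], [0, 0, 0, 0, -1]],
  ],
)

```text
time_s: 6.02
tcp_pos: [0.4687, 0.1549, 0.0211]
tcp_rot: [-0.0, 0.955, 0.296, 0.0]
wrist_force: [-3.9, -0.0, 14.2]
finger_gap: 0.008
grip_force: 7.5
```

jog_arm(
  moves=[
    [[0, 0, 0, 0, -1], [0, 0, 0, 0, -1], [0, 0, 0, 0, -1], [0, 0, 0, 0, -1], [0, 0, 0, 0, -1]],
  ],
)

```text
time_s: 6.65
tcp_pos: [0.4687, 0.1549, 0.0211]
tcp_rot: [-0.0, 0.955, 0.296, 0.0]
wrist_force: [-3.8, -0.7, 15.7]
finger_gap: 0.001
grip_force: 7.5
```

jog_arm(
  moves=[
    [[0, 0, -5, 0, -1], [0, 0, -8, 0, -1], [0, 0, -12, 0, -1], [0, 0, -20, 0, -1], [0, 0, -30, 0, -1]],
  ],
)

```text
time_s: 7.28
tcp_pos: [0.4681, 0.1547, 0.0958]
tcp_rot: [-0.0, 0.955, 0.296, -0.001]
wrist_force: [0.6, -0.8, 0.2]
finger_gap: 0.001
grip_force: 0.0
```

jog_arm(
  moves=[
    [[0, 0, -45, 0, -1], [0, 0, -45, 0, -1], [0, 0, -40, 0, -1], [0, 0, 0, 0, -1], [0, 0, 0, 0, -1]],
  ],
)

```text
time_s: 7.9
tcp_pos: [0.4681, 0.1547, 0.2249]
tcp_rot: [0.0, 0.955, 0.296, -0.0]
wrist_force: [-0.0, 0.1, 0.0]
finger_gap: 0.006
grip_force: 0.0
```

Run:
```python
from h import *
snap('scene','s2.png');snap('side','d2.png')
for cam in ('scene','side'):
  for q in ['handset','square_well','switch_box','lever_tip']: print(cam,q,[(np.round(d['xyz'],4).tolist(),round(d['score'],2)) for d in manip.tip_of(cam,q)[:1]])
s=manip.read_state();print(s['tcp_pos'],Rt(s).round(3).tolist(),s['wrist_force'])
```

```text
scene handset [([0.506, 0.1795, -0.0015], 0.68)]
scene square_well [([0.4679, 0.152, 0.0266], 0.95)]
scene switch_box [([0.5827, -0.173, 0.0029], 0.76)]
scene lever_tip [([0.5524, -0.1815, 0.1547], 0.56)]
side handset [([0.5013, 0.1785, -0.0019], 0.66)]
side square_well [([0.469, 0.1536, 0.0242], 0.93)]
side switch_box [([0.5824, -0.1688, -0.0014], 0.83)]
side lever_tip [([0.5537, -0.18, 0.1546], 0.44)]
[0.46850619 0.15481954 0.22484944] [[0.825, 0.565, -0.001], [0.565, -0.825, -0.0], [-0.001, -0.0, -1.0]] [ 0.31632247 -0.10161504 -0.09468589]
```

The key was held down at about 15 N for over 1.2 s and then released, and the handset hasn't moved. Next is the lever.

jog_arm(
  moves=[
    [[-24, 44.5, 0, 0, -1], [-24, 44.5, 0, 0, -1], [-24, 44.5, 0, 0, -1], [-24, 44.5, 0, 0, -1], [-24, 44.5, 0, 0, -1]],
  ],
)

```text
time_s: 9.02
tcp_pos: [0.4955, -0.0982, 0.2253]
tcp_rot: [0.0, 0.955, 0.296, 0.0]
wrist_force: [0.4, 0.3, 0.2]
finger_gap: 0.003
grip_force: 0.0
```

jog_arm(
  moves=[
    [[-24, 44.5, 0, 0, -1], [-24, 44.5, 0, 0, -1], [0, 0, 0, 0.135, -1], [0, 0, 0, 0.135, -1], [0, 0, 0, 0, -1]],
  ],
)

```text
time_s: 9.65
tcp_pos: [0.506, -0.1972, 0.225]
tcp_rot: [-0.0, 0.986, 0.165, -0.0]
wrist_force: [-0.5, 0.4, 0.1]
finger_gap: 0.006
grip_force: 0.0
```

Run:
```python
from h import *
s,c=snap('wrist','w4.png');r=Rt(s);print(s['tcp_pos'],r.round(3).tolist())
for q in ['switch_box','lever_tip']:
  for d in manip.tip_of('wrist',q)[:1]: print(q,np.round(d['xyz'],4),round(d['score'],2),(r.T@(d['xyz']-s['tcp_pos'])*1000).round(1))
print(wproj(s,c,[.5835,-.171,.06]),wproj(s,c,[.5527,-.1815,.155]))
```

```text
[ 0.50601336 -0.19724519  0.22499768] [[0.946, 0.326, -0.0], [0.326, -0.946, 0.0], [-0.0, -0.0, -1.0]]
switch_box [ 0.5837 -0.1639  0.0037] 0.79 [ 84.4  -6.2 221.3]
lever_tip [ 0.5539 -0.1821  0.1557] 0.71 [50.2  1.3 69.3]
[327. 103.] [327. 147.]
```

View pics/w4.png

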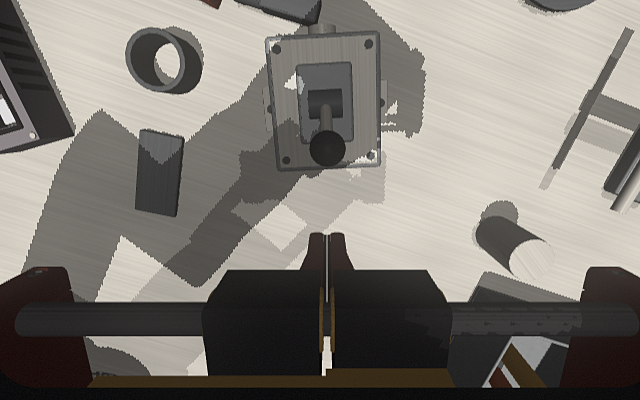

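The ball is at (327,148), straight ahead of the fingers. The box's top centreline runs from (328,170) to (322,35), so it is turned about 2° left of the tool's x. I'll go down behind the ball and push.

jog_arm(
  moves=[
    [[0, 0, 25, 0, -1], [0, 0, 30, 0, -1], [0, 0, 20, 0, -1], [0, 0, 7, 0, -1], [12, 0, 0, 0, -1]],
  ],
)

```text
time_s: 10.42
tcp_pos: [0.5174, -0.193, 0.1432]
tcp_rot: [-0.0, 0.986, 0.165, -0.0]
wrist_force: [-0.3, -0.9, 0.5]
finger_gap: 0.003
grip_force: 0.0
```

jog_arm(
  moves=[
    [[10, 0, 0, 0, -1], [10, -0.5, 0, 0, -1], [10, -0.5, 0, 0, -1], [10, -0.5, 0, 0, -1], [10, -0.5, 0, 0, -1]],
  ],
)

```text
time_s: 11.05
tcp_pos: [0.5648, -0.1747, 0.1432]
tcp_rot: [0.0, 0.986, 0.165, 0.0]
wrist_force: [-1.8, -0.5, 0.5]
finger_gap: 0.007
grip_force: 0.5
```

jog_arm(
  moves=[
    [[10, -0.5, 0, 0, -1], [8, -0.3, 0, 0, -1], [8, -0.3, 0, 0, -1], [5, 0, 0, 0, -1], [0, 0, 0, 0, -1]],
  ],
)

```text
time_s: 11.68
tcp_pos: [0.5935, -0.1638, 0.1432]
tcp_rot: [0.0, 0.986, 0.165, 0.0]
wrist_force: [-0.7, -0.2, 0.2]
finger_gap: 0.006
grip_force: 0.0
```

jog_arm(
  moves=[
    [[2, 0, 0, 0, -1], [2, 0, 0, 0, -1], [1, 0, 0, 0, -1], [0, 0, 0, 0, -1], [0, 0, 0, 0, -1]],
  ],
)

```text
time_s: 12.3
tcp_pos: [0.5958, -0.1629, 0.143]
tcp_rot: [-0.0, 0.986, 0.165, -0.002]
wrist_force: [-6.8, -3.1, 3.2]
finger_gap: 0.005
grip_force: 4.0
```

Run:
```python
from h import *
for cam in ('scene','side'):
  snap(cam,cam+'3.png')
  print([(np.round(d['xyz'],4).tolist(),round(d['score'],2)) for d in manip.tip_of(cam,'lever_tip')[:1]])
a=cv2.imread('pics/scene3.png')[120:240,210:330];b=cv2.imread('pics/side3.png')[100:220,270:390]
cv2.imwrite('pics/m3.png',cv2.resize(np.hstack([a,b]),None,fx=3.3,fy=3.3))
```

```text
[([0.6164, -0.1527, 0.1548], 0.5)]
[([0.6146, -0.1573, 0.1511], 0.65)]
```

View pics/m3.png

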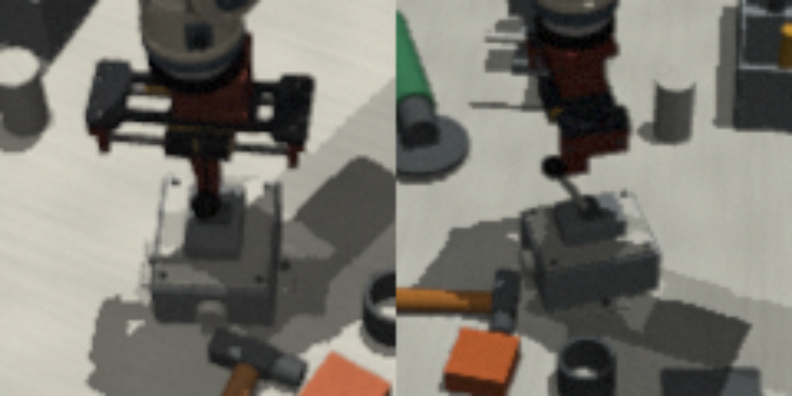

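The lever is leaning away at the far stop: the force has risen to 7.5 N, and the ball is about 35 mm past the pivot. I'll back off, raise the tool and check.

jog_arm(
  moves=[
    [[-8, 0, 0, 0, -1], [-20, 0, 0, 0, -1], [-30, 0, -10, 0, -1], [-20, 0, -40, 0, -1], [0, 0, -40, 0, -1]],
  ],
)

```text
time_s: 13.12
tcp_pos: [0.5225, -0.1879, 0.234]
tcp_rot: [-0.0, 0.986, 0.164, -0.0]
wrist_force: [-0.6, 0.5, 0.1]
finger_gap: 0.011
grip_force: 0.0
```

jog_arm(
  moves=[
    [[0, 0, -20, 0, -1], [0, 0, 0, 0, -1], [0, 0, 0, 0, -1], [0, 0, 0, 0, -1], [0, 0, 0, 0, -1]],
  ],
)

```text
time_s: 13.75
tcp_pos: [0.5237, -0.1874, 0.2522]
tcp_rot: [-0.0, 0.986, 0.165, -0.001]
wrist_force: [-0.6, -0.2, 0.7]
finger_gap: 0.005
grip_force: 0.0
```

Run:
```python
from h import *
for cam in ('scene','side'):
  snap(cam,cam+'4.png')
  for q in ('lever_tip','handset','square_well'): print(q,[(np.round(d['xyz'],4).tolist(),round(d['score'],2)) for d in manip.tip_of(cam,q)[:1]])
a=cv2.imread('pics/scene4.png')[120:280,210:430];b=cv2.imread('pics/side4.png')[120:280,270:420]
cv2.imwrite('pics/m4.png',cv2.resize(np.hstack([a,b]),None,fx=2.1,fy=2.1))
```

```text
lever_tip [([0.4677, 0.1515, 0.0289], 0.51)]
handset [([0.5037, 0.1785, -0.0002], 0.74)]
square_well [([0.4693, 0.1507, 0.0287], 0.7)]
lever_tip [([0.497, 0.424, -0.0007], 0.66)]
handset [([0.5016, 0.1785, 0.0006], 0.83)]
square_well [([0.4679, 0.1551, 0.0237], 0.7)]
```

View pics/m4.png

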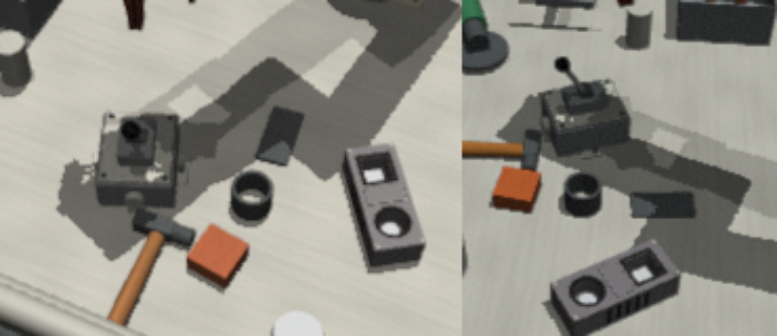

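The ball is at scene (272,182) and side (318,150), the same pixels as when it was held at the stop. The handset and everything around it haven't moved.

```bash
python3 -c "
from station import manip
print(manip.close_job())"
```

```text
the job is handed in; nothing more can be done
None
```

The job is handed in: the square key was pressed right down for over 1.2 s and released, and the lever was pushed to its far stop; the round key was never touched, and the last pictures show nothing else moved (the hand-in gave no verdict).

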